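# Reset the vent gap on a culture tube in the dry bath

## Task

Swing the dry bath's clear hood open until it rests on its stop, then set the wide tube's cap for venting: screw it down clockwise until it is fully home, back it off a quarter turn, and finish still gripping the cap at that setting. Do not turn the slim tube's cap, and leave everything else on the bench where it is.

Things in the scene. Friction and masses are not known exactly. Their poses are not given: they have to be found in the camera images.
- bath: Two-block dry bath (tube heater), fixed: white case 250 x 250 x 96 mm. Origin under its centre, x to its back, y to its left, z up; sloped control panel at its front (-x). Block tops 88 mm high. Wells at x 11, y +48 and -48 mm hold the wide and the slim tube, either way round. Microtubes in small wells reach 98 mm. Two rubber bumpers behind the hinge are the hood's stop.
- hood (a joint): Opening angle of the clear hood (box without floor, 145 deep x 230 wide x 70 mm high, about 0.35 kg, shut over both tubes at the start), hinged along the rear of the rim: 0 shut, 1.66 rad resting on its stop, just past upright. Let go below about 0.9 rad it drops shut; beyond about 1.1 rad its own weight lays it gently back on the stop, where it stays.
- hood_handle (a point): Middle of the hood's handle: round black bar 11 mm thick, 120 mm long, along the bath's y, standoffs 102 mm apart, angled off the hood's top front edge: 30 mm before the front face and 30 mm above the roof. Shut: 90 mm before the bath's origin, 198 mm above the bench. It swings with the hood, arc radius 202 mm; a firm pinch from above lets it roll between the fingers.
- hood_hinge (a point): Middle of the hood's hinge line (along the bath's y), 85 mm behind the bath's origin and 98 mm above the bench.
- wide_tube: The wide culture tube, clear, 28 mm in diameter, held fast in a block: it neither turns nor lifts. Orange ribbed screw cap, 36 mm in diameter over the ribs, 15 mm high. Origin on its axis at the block's top (88 mm above the bench), z up; the cap's underside is 45.5 mm above that when home.
- wide_cap (a joint): How far the wide tube's cap is unscrewed, in rad: 0 fully home against a hard stop, growing anticlockwise seen from above (clockwise tightens). Starts between 0.9 and 2.4, turns with a light drag of 0.06 N m, rises 3 mm per turn and stays where it is left. A quarter turn from home is 1.57.
- wide_cap_grip (a point): On the axis of the wide tube's cap at mid height (6.5 mm below its top), 142 mm above the bench when home: where two fingers pinch the cap from above, at any yaw. Its own yaw turns with the cap.
- slim_tube: The slim tube, 17 mm in diameter, held fast in a sleeve in the other well, 96 mm from the wide one. Origin on its axis at the block's top, z up. Its cap, also orange and ribbed, is 22 mm in diameter, its top 155 mm above the bench.
- slim_cap_rim (a point): A point on the upper rim of the slim tube's cap, 10.7 mm from its axis; it shifts if that cap is turned. Must stay put.
- timer: Bystander beside the bath (its left): white bench timer 62 x 62 x 18 mm, lying flat. Origin at its underside's centre.
- stand_tube: Bystander beside the bath (its right): short tube standing on the bench by itself, 33 mm in diameter over its orange cap, 66 mm high. Origin at its underside's centre.
- tube_rack: Bystander, on the left: pinkish red tube rack 88 x 176 x 75 mm with three capped tubes that reach 118 mm. Origin at its underside's centre.
- gel_tray: Bystander, on the left, near: flat black tray 110 x 85 x 14 mm. Origin at its underside's centre.
- marker: Bystander, on the right, near: marker pen 120 mm long, 11 mm thick, lying along its x. Origin at its underside's centre.
- dishes: Bystander, on the right: stack of three clear culture dishes, 92 mm in diameter, 46 mm high. Origin at its underside's centre.

How it is judged:
By the outcome, as a careful person would: the job done as asked, in the order asked, and still so for the second after the job is handed in, while the arm keeps its last pose, push and grip.
It also fails if it takes over 51 s, if anything falls off the work surface, if the arm or the gripper's body presses on something with over 40 N, if the wrist force passes 120 N, or if a joint passes its speed limit or range.

## Robot

A 6-joint arm with a two-finger parallel gripper is mounted at the origin on the work surface. World frame = base frame: x ahead of the robot, y to its left, z up, the work surface at z = 0. Lengths are in m, angles in rad, forces in N, time in s.
With the tool pointing down it reaches from about 0.25 to 0.725 m from the base axis. Payload 4 kg.
Tool frame: the origin (TCP) lies midway between the tips of the shut fingers; the grasp point (between the pads) lies 19 mm behind it; y points along the fingers, z is the direction in which the jaws open and shut, and the axes are right-handed (so a half turn about y gives the same grasp; the last joint's range is limited). The gripper opens to 85 mm and grips with 20 to 120 N. Pads are 22 mm wide; open, the fingers measure 114 mm over their backs; the gripper's body (76 mm by 85 mm) begins 54 mm behind the grasp point. The pads swing forward as they close: fully open they stand 13 mm farther back than shut.
Start: joints at [-1.281, 0.241, 0.005, 1.335, 0, 1.571], TCP at [0.143, -0.479, 0.231] pointing down, gripper open.
Joint ranges: [-2.72, 2.72], [-1.05, 1.87], [-1.09, 1.28], [-1.99, 2.15], [-1.42, 1.44], [-3.14, 3.14]. Speed limits (rad/s): [2.79, 2.79, 3.14, 3.14, 3.14, 3.14].

## Interface

Orientations are given as a unit quaternion [x, y, z, w].
In Python, from workcell import bot gives the robot as it stands. The module is installed in compiled form; this text tells all that it offers.
- The arm moves only by the shell command python3 -m handwheel 'ROWS' [OPENING]. ROWS is JSON, a list of rows, each a list of 6 numbers: the shift along the tool's x, y, z in units of 25 mm (1.0 is 25 mm), then the turn, a rotation vector about the tool's x, y, z in units of 10 degrees (1.0 is 10 degrees). A call has exactly 5 rows; each row is the pose to reach, as a shift and turn from the pose commanded when the call began, along the tool's axes at that moment; what a row does not reach only later rows make up. A row lasts 1/8 s, in which the tool goes at most 62.5 mm and 10.7 degrees, less where a joint would pass 70% of its speed; a pose out of reach is approached as far as the arm can. A call with a gripper value outside its range is refused whole. OPENING is the gripper command: -1 is shut, 1 is fully open, values between are in proportion, set as the call begins (- or left out, the last holds). The fingers move at their own pace and stop on an object; the grip force is fixed at half the most. Time passes only in rows, so rows that repeat a pose let the fingers close, or fill a call up. It gives the time, the measured TCP pose, the force and the opening at its end, in the units of the state.
- bot.get_obs(): the state, without advancing time (a new reading comes with each control period).
- bot.camera(name): name is "side" or "top"; returns a dict with "color" (400x640x3 uint8, red, green, blue), "fx", "fy", "cx", "cy" (pixels), "rvec" (rotation vector, rad) and "tvec" (3), from world to camera coordinates, as OpenCV has them. Camera axes: x right, y down, z forward; pixel columns grow to the right and rows downward; lengths in m; the calibration is good to about 2 mm. A picture is of the moment at which its call begins. There is no depth.
- bot.job_done(): hands the job in, once; it reports no verdict.
The state is a dict: "clock": time; "joint_pos": joint angles; "joint_vel": joint speeds; "tau": joint torques, N m; "eef_pos": TCP position; "tool_rot": TCP orientation; "ft_force": force on the tool from outside, world axes, zero at the start; "ft_torque": the same for the moment, N m; "grip_width": finger opening in m.
Only numpy, scipy, OpenCV 4.12 (cv2) and the standard library are available. Lean on these libraries where they do the work, as an engineer would, in place of code of your own. Each camera call takes 0.05 s, during which the arm holds its last target.

## Working session

There is one attempt and no reset: what is moved stays moved. The work goes in short steps, Python scripts to look and compute and a shell command to move; the robot and the scene stay as the last step left them, time stands still between calls to the robot, and variables do not carry over. Pictures are saved under pics/ and viewed, and the job is handed in when it is done.

```bash
mkdir -p pics; python3 - <<'E'
from workcell import bot
import cv2
o=bot.get_obs(); print({k:(v if not hasattr(v,'round') else v) for k,v in o.items()})
for n in("side","top"):
    c=bot.camera(n); cv2.imwrite(f"pics/{n}0.png",c["color"][:,:,::-1]); print(n,[c[k] for k in("fx","fy","cx","cy","rvec","tvec")])
E
```

```text
{'clock': 0.0, 'joint_pos': array([-1.28095522e+00,  2.41414890e-01,  3.72437066e-03,  1.33517196e+00,
        1.60628453e-05,  1.57080637e+00]), 'joint_vel': array([ 0.00014836,  0.00073612,  0.00114755, -0.00059604, -0.00370167,
        0.00153307]), 'tau': array([-3.89298802e-04, -3.72317398e+01,  2.52408063e+01,  1.69340411e-02,
       -7.09418896e-05,  7.22132455e-06]), 'eef_pos': array([ 0.14272716, -0.47854812,  0.23041204]), 'tool_rot': array([-0.10221229,  0.70041825, -0.69897093,  0.10201254]), 'ft_force': array([ 0.62653281,  0.52487621, -0.44455377]), 'ft_torque': array([0.01389695, 0.01063937, 0.03983023]), 'grip_width': 0.08488372139559838}
side [483.76353929868344, 483.76353929868344, 319.1301107203796, 200.78866883379408, array([ 2.0865112 , -0.20886628,  0.13927254]), array([-0.47112397,  0.17813332,  1.45613756])]
top [394.42095502892283, 394.42095502892283, 313.5578570963123, 204.9885487536611, array([ 2.1124542 , -2.12652977,  0.19892457]), array([0.02006971, 0.51849528, 1.30522164])]
```

View pics/side0.png

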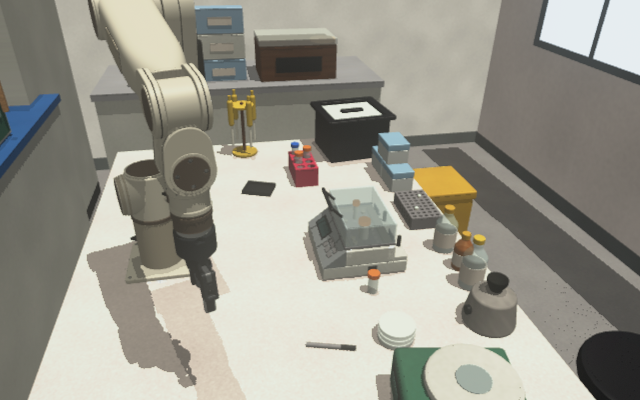

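View pics/top0.png

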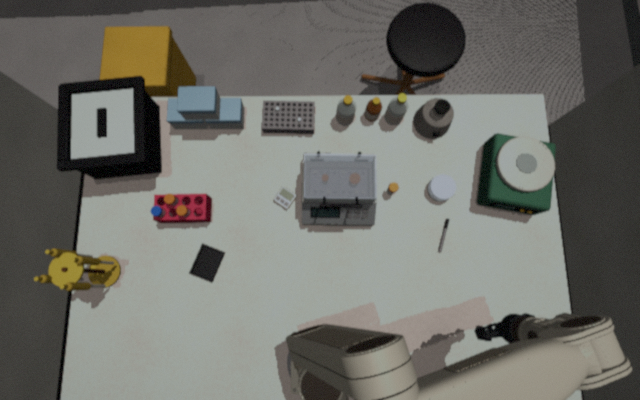

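The side view shows the bath at about (360,235) with the handle at about (332,203). The top view shows the bath at about (339,190), the timer at (284,198), the stand tube at (393,188) and the dishes at (442,190). I'll zoom in.

```bash
python3 - <<'E'
import cv2
a=cv2.imread("pics/side0.png")[170:290,295:425]; cv2.imwrite("pics/s0z.png",cv2.resize(a,None,fx=5,fy=5,interpolation=cv2.INTER_CUBIC)[:600])
a=cv2.imread("pics/top0.png")[140:235,275:405]; cv2.imwrite("pics/t0z.png",cv2.resize(a,None,fx=6,fy=6,interpolation=cv2.INTER_CUBIC))
E
```

```text
(no output)
```

View pics/s0z.png

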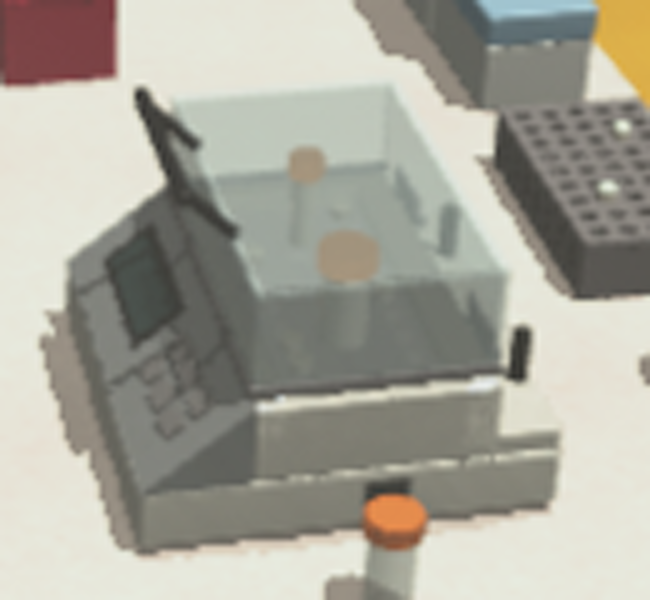

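View pics/t0z.png

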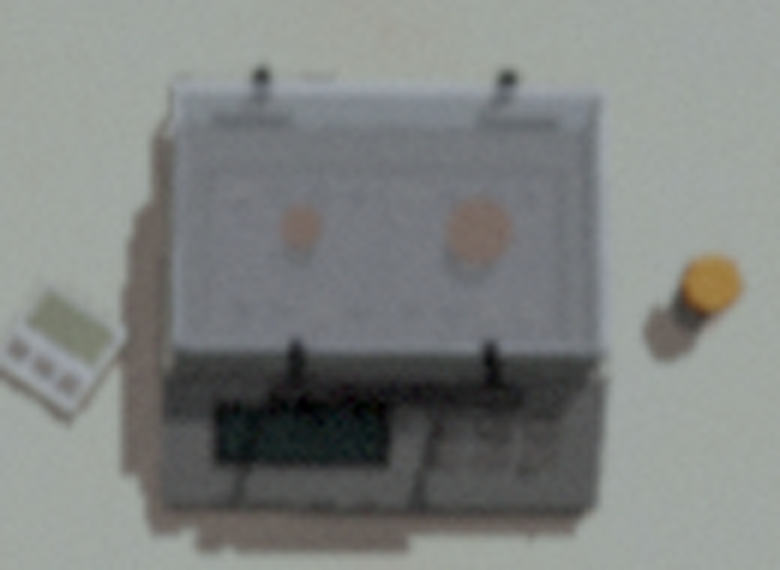

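```bash
cat > h.py <<'E'
import numpy as np, cv2
from scipy.optimize import least_squares
from scipy.spatial.transform import Rotation as R
C={"side":(483.76353929868344,319.1301107203796,200.78866883379408,[2.0865112,-0.20886628,0.13927254],[-0.47112397,0.17813332,1.45613756]),
"top":(394.42095502892283,313.5578570963123,204.9885487536611,[2.1124542,-2.12652977,0.19892457],[0.02006971,0.51849528,1.30522164])}
def proj(n,P):
    f,cx,cy,r,t=C[n]; K=np.array([[f,0,cx],[0,f,cy],[0,0,1]])
    return cv2.projectPoints(np.array(P,float).reshape(-1,1,3),np.array(r),np.array(t),K,None)[0][:,0]
def b2w(b,P): 
    P=np.atleast_2d(P).astype(float); c,s=np.cos(b[2]),np.sin(b[2])
    return np.c_[b[0]+c*P[:,0]-s*P[:,1], b[1]+s*P[:,0]+c*P[:,1], P[:,2]]
S=lambda x,y:(295+x/5-.4,170+y/5-.4)
T=lambda x,y:(275+x/6-.4,140+y/6-.4)
E
python3 - <<'E'
from h import *
obs=[("side",(-.09,.060,.198),S(143,95)),("side",(-.09,-.060,.198),S(234,232)),
("top",(-.09,.060,.198),T(275,393)),("top",(-.09,-.060,.198),T(512,395)),
("side",(.011,-.048,.149),S(349,246)),("top",(.011,-.048,.149),T(480,229)),
("side",(.011,.048,.155),S(307,152)),("top",(.011,.048,.155),T(302,224)),
("side",(-.125,-.125,0),S(140,551)),("side",(.125,-.125,0),S(553,506)),
("top",(-.125,-.125,0.02),T(590,512)),("top",(-.125,.125,0.02),T(165,505))]
res=lambda b: np.concatenate([proj(n,b2w(b,p))[0]-q for n,p,q in obs])
s=least_squares(res,[.5,0,0],loss="soft_l1"); print(s.x, np.degrees(s.x[2])); print(s.fun if 0 else res(s.x).reshape(-1,2).round(1))
b=s.x
for k,p in dict(handle=(-.09,0,.198),hinge=(-.085*-1,0,.098),wide=(.011,-.048,.1425),slim=(.011,.048,.149)).items(): print(k,b2w(b,p))
E
```

```text
[ 0.57880529 -0.06682126 -0.0146996 ] -0.8422250244332681
[[-0.1  0.3]
 [-9.7 -6.7]
 [ 0.2 -0.1]
 [ 0.1 -0.1]
 [ 0.2 -0.1]
 [-0.5 -0.4]
 [ 0.2  0.5]
 [-0.6 -0.3]
 [ 0.1  1.7]
 [ 0.9  1.1]
 [ 0.2  0.1]
 [-0.9  0.7]]
handle [[ 0.48881501 -0.06549834  0.198     ]]
hinge [[ 0.66379611 -0.06807068  0.098     ]]
wide [[ 0.58909855 -0.11497776  0.1425    ]]
slim [[ 0.59050966 -0.01898813  0.149     ]]
```

```bash
cat >> h.py <<'E'
def st():
    from workcell import bot
    o=bot.get_obs(); M=R.from_quat(o["tool_rot"]).as_matrix()
    print("t",round(o["clock"],3),"p",o["eef_pos"].round(4),"q",o["joint_pos"].round(3),"F",o["ft_force"].round(2),"M",o["ft_torque"].round(3),"w",round(o["grip_width"],4))
    print("yawz",round(float(np.degrees(np.arctan2(M[1,2],M[0,2]))),2),"axes(cols)",M.round(3).tolist()); return o,M
def delta(p,yawz=None,tilt=0):
    "shift (25mm units, tool axes) and rotvec (10deg units) to tool-down pose at p with jaw-axis yaw (deg)"
    o,M=st(); d=M.T@(np.array(p)-o["eef_pos"])/.025
    if yawz is None: rv=np.zeros(3)
    else:
        a=np.radians(yawz); z=np.array([np.cos(a),np.sin(a),0]); y=np.array([0,0,-1.]); x=np.cross(y,z)
        rv=np.degrees((R.from_matrix(M.T@np.c_[x,y,z])).as_rotvec())/10
    print("d",d.round(2),"rv",rv.round(2))
E
python3 -c "
from h import *
delta([.489,-.066,.26],-0.84); delta([.489,-.066,.26],179.16)"
```

```text
t 0.1 p [ 0.1427 -0.4786  0.2305] q [-1.281  0.241  0.004  1.335  0.     1.571] F [ 0.65 -0.67  0.27] M [-0.005 -0.015 -0.005] w 0.0853
yawz -73.4 axes(cols) [[-0.958, -0.0, 0.286], [-0.286, 0.002, -0.958], [-0.0, -1.0, -0.002]]
d [-17.99  -1.16 -11.86] rv [ 0.01 -7.26 -0.01]
t 0.1 p [ 0.1427 -0.4786  0.2305] q [-1.281  0.241  0.004  1.335  0.     1.571] F [ 0.65 -0.67  0.27] M [-0.005 -0.015 -0.005] w 0.0853
yawz -73.4 axes(cols) [[-0.958, -0.0, 0.286], [-0.286, 0.002, -0.958], [-0.0, -1.0, -0.002]]
d [-17.99  -1.16 -11.86] rv [1.000e-02 1.074e+01 1.000e-02]
```

```bash
python3 -m handwheel '[[-1.8,-0.3,-1.2,0,-0.7,0],[-3.6,-0.6,-2.4,0,-1.5,0],[-5.4,-0.9,-3.6,0,-2.2,0],[-7.2,-1.2,-4.8,0,-2.9,0],[-9,-1.2,-6,0,-3.6,0]]' 0
python3 -c "
from h import *
delta([.489,-.066,.26],-0.84)"
```

```text
clock: 0.72
eef_pos: [0.3166, -0.2698, 0.2617]
tool_rot: [0.314, -0.633, 0.634, -0.315]
ft_force: [1.2, -0.9, -0.3]
grip_width: 0.0426
t 0.725 p [ 0.3166 -0.2698  0.2617] q [-0.706  0.06  -0.131  1.379  0.     1.514] F [ 1.21 -0.85 -0.34] M [-0.027 -0.015 -0.039] w 0.0426
yawz -37.19 axes(cols) [[-0.604, 0.001, 0.797], [-0.797, -0.001, -0.604], [0.0, -1.0, 0.001]]
d [-10.66   0.07   0.57] rv [-0.01 -3.63  0.  ]
```

```bash
python3 -m handwheel '[[-2.1,0,0.1,0,-0.7,0],[-4.2,0,0.2,0,-1.4,0],[-6.3,0,0.3,0,-2.2,0],[-8.5,0,0.4,0,-2.9,0],[-10.66,0.07,0.57,0,-3.63,0]]'
python3 - <<'E'
from h import *
from workcell import bot
delta([.489,-.066,.26],-0.84); delta([.489,-.066,.18],-0.84)
c=bot.camera("side")["color"]; cv2.imwrite("pics/s1.png",cv2.resize(c[120:290,255:425,::-1],None,fx=3.5,fy=3.5))
E
```

```text
clock: 1.35
eef_pos: [0.4896, -0.0665, 0.2594]
tool_rot: [-0.496, 0.504, -0.504, 0.496]
ft_force: [0.9, -0.9, 0.9]
grip_width: 0.0426
t 1.35 p [ 0.4896 -0.0665  0.2594] q [-0.135  0.219  0.049  1.402 -0.     1.451] F [ 0.87 -0.87  0.94] M [-0.035 -0.005 -0.02 ] w 0.0426
yawz -0.84 axes(cols) [[-0.015, -0.0, 1.0], [-1.0, -0.0, -0.015], [0.0, -1.0, -0.0]]
d [-0.02 -0.03 -0.02] rv [ 0. -0.  0.]
t 1.35 p [ 0.4896 -0.0665  0.2594] q [-0.135  0.219  0.049  1.402 -0.     1.451] F [ 0.87 -0.87  0.94] M [-0.035 -0.005 -0.02 ] w 0.0426
yawz -0.84 axes(cols) [[-0.015, -0.0, 1.0], [-1.0, -0.0, -0.015], [0.0, -1.0, -0.0]]
d [-0.02  3.17 -0.02] rv [ 0. -0.  0.]
```

View pics/s1.png

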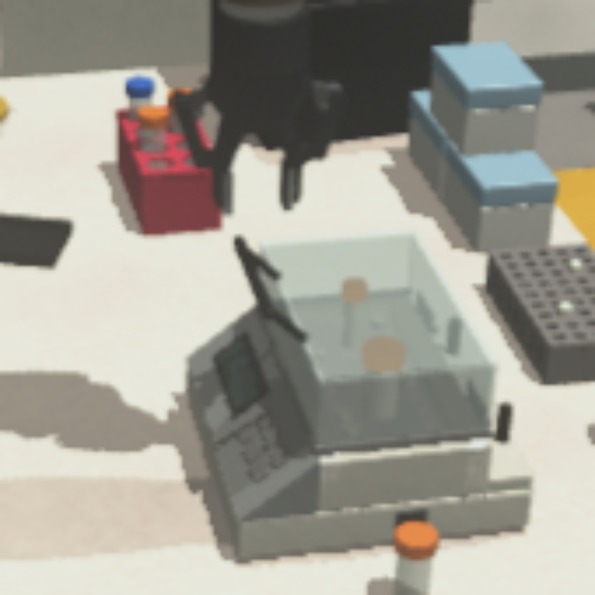

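The side view shows the open fingers (about 222 and 290, row 205) straddling the bar from above. I'll descend and close.

```bash
python3 -m handwheel '[[0,0.8,0,0,0,0],[0,1.6,0,0,0,0],[0,2.4,0,0,0,0],[0,3,0,0,0,0],[0,3.17,0,0,0,0]]'
python3 -m handwheel '[[0,0,0,0,0,0],[0,0,0,0,0,0],[0,0,0,0,0,0],[0,0,0,0,0,0],[0,0,0,0,0,0]]' -1
python3 -c "
from h import *
st()"
```

```text
clock: 2.02
eef_pos: [0.488, -0.0681, 0.1791]
tool_rot: [-0.496, 0.505, -0.504, 0.495]
ft_force: [0.4, 0.2, 0.8]
grip_width: 0.0423
clock: 2.65
eef_pos: [0.4879, -0.0682, 0.181]
tool_rot: [-0.496, 0.505, -0.505, 0.495]
ft_force: [-4.8, -0.3, 4.5]
grip_width: 0.0085
t 2.65 p [ 0.4879 -0.0682  0.181 ] q [-1.390e-01  2.550e-01 -1.090e-01  1.207e+00 -1.000e-03  1.452e+00] F [-4.77 -0.31  4.54] M [-0.029  1.223  0.018] w 0.0085
yawz -1.11 axes(cols) [[-0.019, -0.001, 1.0], [-1.0, -0.0, -0.019], [0.0, -1.0, -0.001]]
```

```bash
python3 - <<'E'
import numpy as np
a0=np.degrees(np.arctan2(.1,.175)); a0=180-a0; r=.2016
for f in np.arange(0,82,4):
    a=np.radians(a0-f); print(f, "dz_tool",round((r*np.cos(a)+.175)/.025,2),"dy_tool",round(-(r*np.sin(a)-.1)/.025,2))
E
```

```text
0 dz_tool -0.0 dy_tool -0.0
4 dz_tool 0.29 dy_tool -0.48
8 dz_tool 0.62 dy_tool -0.94
12 dz_tool 0.98 dy_tool -1.37
16 dz_tool 1.37 dy_tool -1.78
20 dz_tool 1.79 dy_tool -2.15
24 dz_tool 2.23 dy_tool -2.5
28 dz_tool 2.7 dy_tool -2.82
32 dz_tool 3.18 dy_tool -3.1
36 dz_tool 3.69 dy_tool -3.35
40 dz_tool 4.21 dy_tool -3.57
44 dz_tool 4.74 dy_tool -3.74
48 dz_tool 5.29 dy_tool -3.88
52 dz_tool 5.84 dy_tool -3.98
56 dz_tool 6.4 dy_tool -4.04
60 dz_tool 6.96 dy_tool -4.06
64 dz_tool 7.53 dy_tool -4.05
68 dz_tool 8.09 dy_tool -3.99
72 dz_tool 8.64 dy_tool -3.9
76 dz_tool 9.19 dy_tool -3.76
80 dz_tool 9.72 dy_tool -3.59
```

```bash
python3 -m handwheel '[[0,-0.24,0.14,0,0,0],[0,-0.48,0.29,0,0,0],[0,-0.94,0.62,0,0,0],[0,-1.37,0.98,0,0,0],[0,-1.78,1.37,0,0,0]]'
python3 - <<'E'
from h import *
from workcell import bot
st()
c=bot.camera("side")["color"]; cv2.imwrite("pics/s2.png",cv2.resize(c[120:290,255:425,::-1],None,fx=3.5,fy=3.5))
E
```

```text
clock: 3.28
eef_pos: [0.5208, -0.0688, 0.2252]
tool_rot: [-0.497, 0.506, -0.504, 0.494]
ft_force: [-7.4, -1.2, 2.6]
grip_width: 0.0088
t 3.275 p [ 0.5208 -0.0688  0.2252] q [-1.310e-01  2.980e-01  6.600e-02  1.344e+00 -1.000e-03  1.459e+00] F [-7.4  -1.24  2.59] M [-0.137  2.106  0.044] w 0.0088
yawz -1.11 axes(cols) [[-0.019, -0.005, 1.0], [-1.0, -0.0, -0.019], [0.0, -1.0, -0.005]]
```

View pics/s2.png

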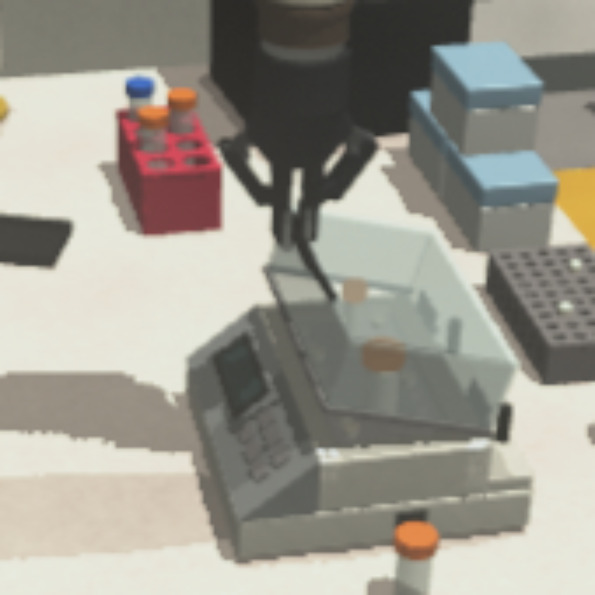

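The hood is lifting, with its front edge now at about (275,268) and the bar pinched at (300,235). I'll continue along the arc.

```bash
python3 -m handwheel '[[0,-0.37,0.42,0,0,0],[0,-0.72,0.86,0,0,0],[0,-1.04,1.33,0,0,0],[0,-1.32,1.81,0,0,0],[0,-1.57,2.32,0,0,0]]'
python3 -m handwheel '[[0,-0.22,0.52,0,0,0],[0,-0.39,1.05,0,0,0],[0,-0.53,1.6,0,0,0],[0,-0.63,2.15,0,0,0],[0,-0.69,2.71,0,0,0]]'
python3 - <<'E'
from h import *
from workcell import bot
st()
c=bot.camera("side")["color"]; cv2.imwrite("pics/s3.png",cv2.resize(c[90:290,255:455,::-1],None,fx=3,fy=3))
E
```

```text
clock: 3.95
eef_pos: [0.5807, -0.0699, 0.2672]
tool_rot: [0.495, -0.504, 0.505, -0.495]
ft_force: [-6.0, -0.4, 11.1]
grip_width: 0.009
clock: 4.58
eef_pos: [0.6502, -0.0712, 0.2837]
tool_rot: [0.494, -0.504, 0.506, -0.496]
ft_force: [-2.7, -0.2, 4.8]
grip_width: 0.0083
t 4.575 p [ 0.6502 -0.0712  0.2837] q [-0.109  0.56   0.616  1.622  0.     1.481] F [-2.68 -0.25  4.77] M [-0.089  0.756 -0.027] w 0.0083
yawz -1.1 axes(cols) [[-0.019, 0.004, 1.0], [-1.0, -0.0, -0.019], [0.0, -1.0, 0.004]]
```

View pics/s3.png

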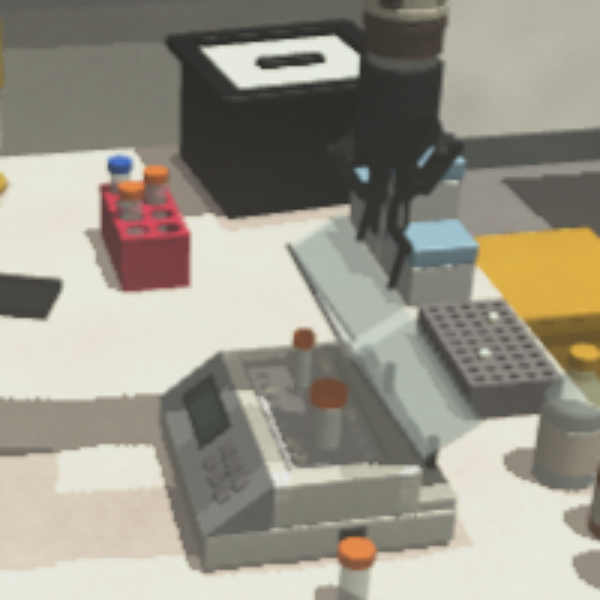

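The hood is at about 56° and both caps are exposed: the wide one at (328,393) and the slim one at (303,340). I'll continue past balance.

```bash
python3 -m handwheel '[[0,-0.02,0.56,0,0,0],[0,-0.01,1.13,0,0,0],[0,0.05,1.69,0,0,0],[0,0.14,2.24,0,0,0],[0,0.22,2.55,0,0,0]]'
python3 - <<'E'
from h import *
from workcell import bot
st()
c=bot.camera("side")["color"]; cv2.imwrite("pics/s4.png",cv2.resize(c[90:290,255:455,::-1],None,fx=3,fy=3))
E
```

```text
clock: 5.25
eef_pos: [0.7147, -0.0724, 0.2778]
tool_rot: [0.494, -0.503, 0.506, -0.497]
ft_force: [-0.8, -0.8, 6.3]
grip_width: 0.0087
t 5.25 p [ 0.7147 -0.0724  0.2778] q [-0.101  0.739  0.917  1.743  0.     1.489] F [-0.81 -0.84  6.31] M [-0.027  0.48  -0.016] w 0.0087
yawz -1.09 axes(cols) [[-0.019, 0.006, 1.0], [-1.0, -0.0, -0.019], [0.0, -1.0, 0.006]]
```

View pics/s4.png

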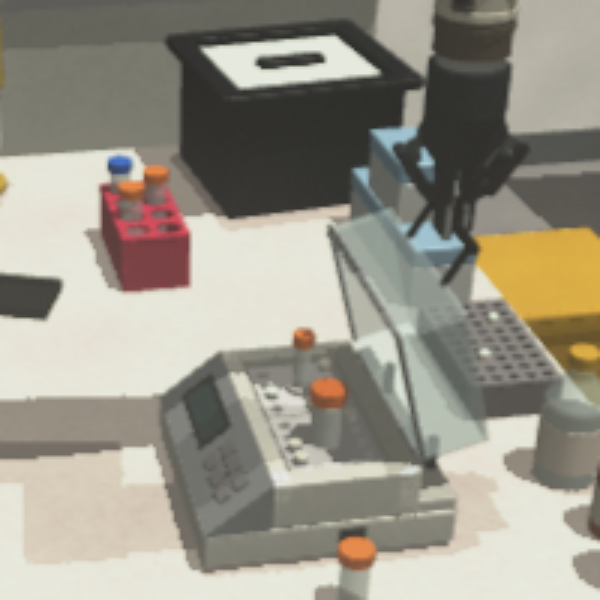

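Hood at about 1.3 rad, past its balance point. I'll release and lift clear.

```bash
python3 -m handwheel '[[0,0,0,0,0,0],[0,0,0,0,0,0],[0,-0.5,-0.2,0,0,0],[0,-1.2,-0.4,0,0,0],[0,-1.9,-0.6,0,0,0]]' 0.1
python3 -m handwheel '[[0,-0.2,-0.5,0,0,0],[0,-0.2,-1,0,0,0],[0,-0.2,-1.5,0,0,0],[0,-0.2,-2.2,0,0,0],[0,-0.2,-3,0,0,0]]'
python3 - <<'E'
from h import *
from workcell import bot
st()
c=bot.camera("side")["color"]; cv2.imwrite("pics/s5.png",cv2.resize(c[90:290,255:455,::-1],None,fx=3,fy=3))
c=bot.camera("top")["color"]; cv2.imwrite("pics/t5.png",cv2.resize(c[110:235,265:415,::-1],None,fx=4,fy=4))
E
```

```text
clock: 5.92
eef_pos: [0.6969, -0.072, 0.325]
tool_rot: [0.495, -0.505, 0.505, -0.495]
ft_force: [0.0, -0.2, -0.2]
grip_width: 0.0473
clock: 6.55
eef_pos: [0.6217, -0.0706, 0.3294]
tool_rot: [0.495, -0.504, 0.505, -0.495]
ft_force: [0.4, -0.1, -0.7]
grip_width: 0.0467
t 6.55 p [ 0.6217 -0.0706  0.3294] q [-0.113  0.505  0.643  1.708  0.     1.477] F [ 0.44 -0.13 -0.69] M [-0.006  0.046 -0.012] w 0.0467
yawz -1.1 axes(cols) [[-0.019, 0.001, 1.0], [-1.0, -0.0, -0.019], [0.0, -1.0, 0.001]]
```

View pics/s5.png

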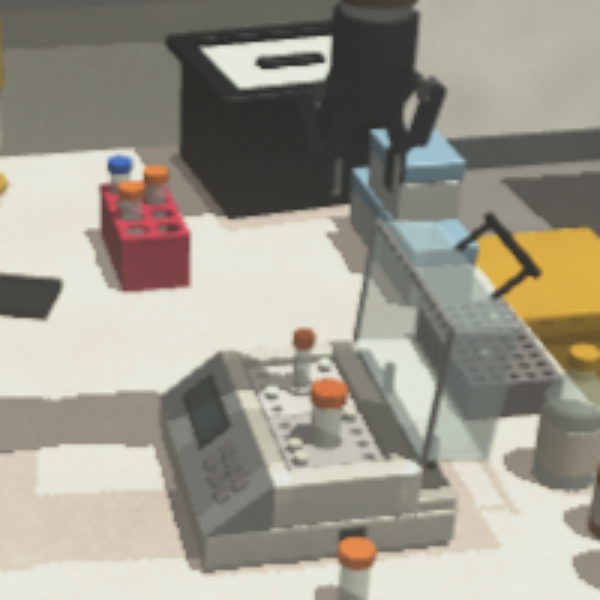

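View pics/t5.png

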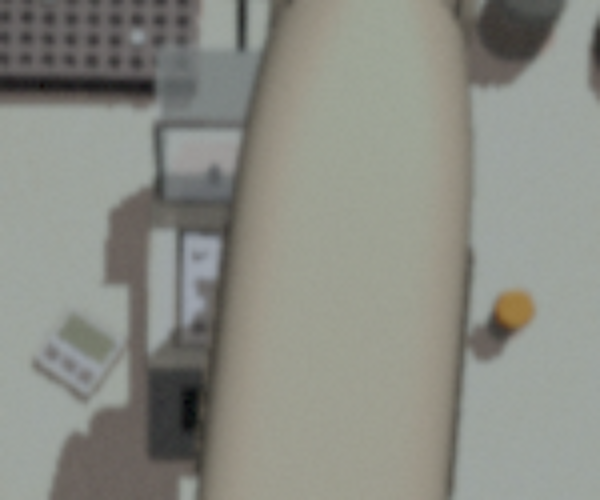

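The hood is upright and the handle is well back at (510,240). I'll check the handle against the predicted open pose and refine the cap position.

```bash
python3 - <<'E'
from h import *
b=[ 0.57880529,-0.06682126,-0.0146996]
f=lambda P:(proj("side",P)+.5-[255,90])*3
print("captop",f(b2w(b,(.011,-.048,.1493))), "caprim under",f(b2w(b,(.011,-.048,.1343))),"slim",f(b2w(b,(.011,.048,.155))))
for a in(1.3,1.5,1.66):
    an=np.radians(150.26)-a; print(a,f(b2w(b,[(.085+.2016*np.cos(an),y,.098+.2016*np.sin(an)) for y in(.06,-.06)])).round(0).tolist())
im=cv2.imread("pics/s5.png")[300:480,220:420]; 
for p in [f(b2w(b,(.011+.018*np.cos(t),-.048+.018*np.sin(t),.1493)))[0]-[220,300] for t in np.linspace(0,6.28,16)]: cv2.circle(im,(int(p[0]),int(p[1])),1,(255,0,0),-1)
cv2.imwrite("pics/cap5.png",cv2.resize(im,None,fx=3,fy=3))
from workcell import bot
delta([.5891,-.115,.20],-1.1)
E
```

```text
captop [[330.33156599 387.43357103]] caprim under [[329.39346176 400.60959324]] slim [[304.99935102 333.07032623]]
1.3 [[430.0, 195.0], [473.0, 249.0]]
1.5 [[465.0, 205.0], [510.0, 259.0]]
1.66 [[490.0, 218.0], [536.0, 272.0]]
t 6.65 p [ 0.6208 -0.0706  0.3306] q [-0.113  0.503  0.643  1.709 -0.     1.477] F [ 0.3  -0.62  0.47] M [-0.002  0.024 -0.026] w 0.0468
yawz -1.11 axes(cols) [[-0.019, 0.001, 1.0], [-1.0, -0.0, -0.019], [0.0, -1.0, 0.001]]
d [ 1.8   5.22 -1.24] rv [-0.01 -0.    0.  ]
```

View pics/cap5.png

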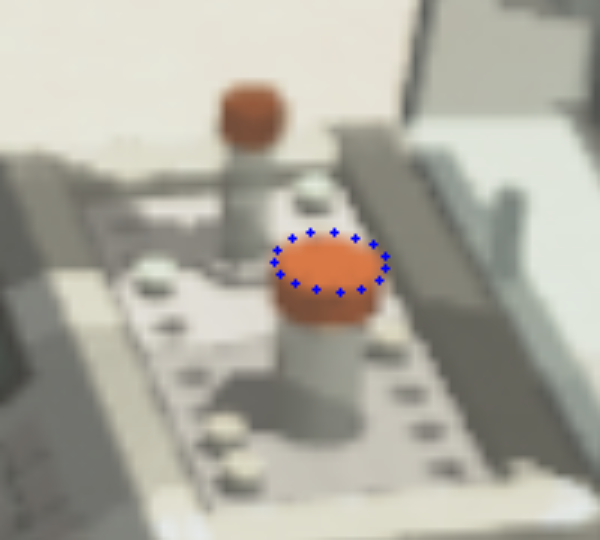

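The open handle matches 1.66 rad. The cap lies about 1 mm left of the prediction. I'll pre-rotate anticlockwise by about 101° to leave room for tightening, while moving over the cap.

```bash
python3 -m handwheel '[[0.4,0.2,-0.3,0,-1,0],[0.8,0.5,-0.6,0,-2,0],[1.2,1,-0.9,0,-3,0],[1.6,1.6,-1.2,0,-4,0],[1.8,2.2,-1.28,0,-5,0]]' 0.5
python3 -m handwheel '[[0,0.6,0,0,-1,0],[0,1.2,0,0,-2,0],[0,1.8,0,0,-3,0],[0,2.4,0,0,-4,0],[0,3,0,0,-5,0]]'
python3 - <<'E'
from h import *
delta([.588,-.115,.122],100)
from workcell import bot
c=bot.camera("side")["color"]; cv2.imwrite("pics/s6.png",cv2.resize(c[90:290,255:455,::-1],None,fx=3,fy=3))
E
```

```text
clock: 7.28
eef_pos: [0.59, -0.1156, 0.2738]
tool_rot: [-0.663, 0.246, -0.247, 0.663]
ft_force: [0.2, 0.8, 0.8]
grip_width: 0.0643
clock: 7.9
eef_pos: [0.5906, -0.1151, 0.1985]
tool_rot: [0.705, 0.057, -0.057, -0.705]
ft_force: [0.6, -0.1, -0.2]
grip_width: 0.0643
t 7.9 p [ 0.5906 -0.1151  0.1985] q [-0.192  0.458  0.232  1.344  0.    -0.354] F [ 0.59 -0.1  -0.22] M [-0.003  0.019  0.028] w 0.0643
yawz 99.24 axes(cols) [[0.987, 0.001, -0.161], [0.161, -0.0, 0.987], [0.001, -1.0, -0.0]]
d [-0.1   3.06  0.02] rv [ 0.   -0.08  0.01]
```

View pics/s6.png

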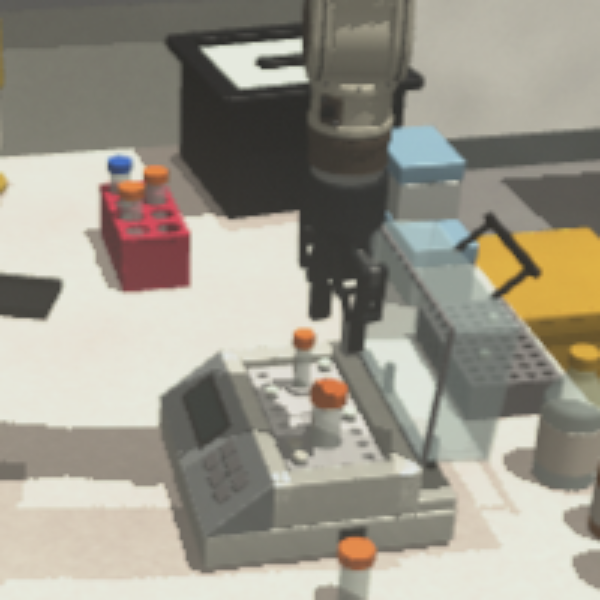

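```bash
python3 -m handwheel '[[-0.1,0.8,0,0,0,0],[-0.1,1.6,0,0,0,0],[-0.1,2.2,0,0,0,0],[-0.1,2.7,0,0,0,0],[-0.1,3.06,0,0,0,0]]'
python3 - <<'E'
from h import *
st()
from workcell import bot
c=bot.camera("side")["color"]; cv2.imwrite("pics/s7.png",cv2.resize(c[140:260,300:420,::-1],None,fx=5,fy=5))
E
```

```text
clock: 8.57
eef_pos: [0.5874, -0.1154, 0.1214]
tool_rot: [-0.705, -0.055, 0.055, 0.705]
ft_force: [-0.4, -0.4, 0.6]
grip_width: 0.064
t 8.575 p [ 0.5874 -0.1154  0.1214] q [-0.194  0.499  0.092  1.164  0.    -0.349] F [-0.39 -0.36  0.56] M [-0.003  0.046 -0.057] w 0.064
yawz 98.87 axes(cols) [[0.988, 0.0, -0.154], [0.154, 0.0, 0.988], [0.0, -1.0, 0.0]]
```

View pics/s7.png

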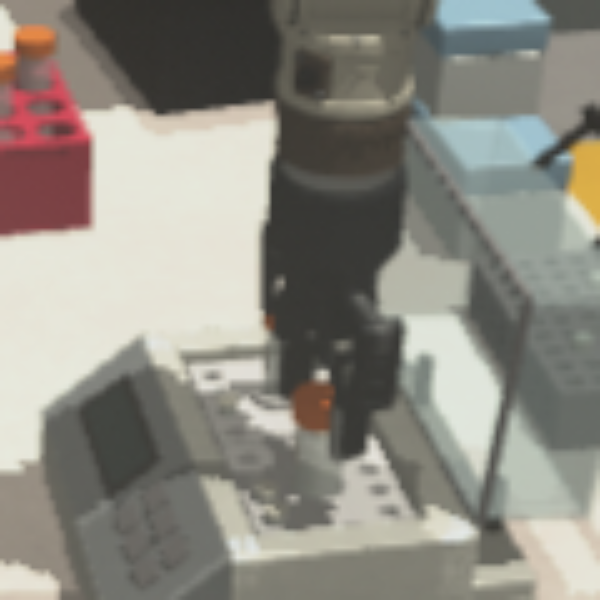

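The fingers straddle the wide cap, seen at (313,405), and the slim cap is clear behind them. I'll close.

```bash
python3 -m handwheel '[[0,0,0,0,0,0],[0,0,0,0,0,0],[0,0,0,0,0,0],[0,0,0,0,0,0],[0,0,0,0,0,0]]' -1
python3 -c "
from h import *
st()"
```

```text
clock: 9.25
eef_pos: [0.5878, -0.1161, 0.1227]
tool_rot: [0.706, 0.055, -0.054, -0.704]
ft_force: [-0.7, -3.7, 3.2]
grip_width: 0.0316
t 9.25 p [ 0.5878 -0.1161  0.1227] q [-1.950e-01  4.970e-01  9.300e-02  1.164e+00 -1.000e-03 -3.490e-01] F [-0.72 -3.73  3.24] M [-0.776 -0.003  0.013] w 0.0316
yawz 98.87 axes(cols) [[0.988, 0.002, -0.154], [0.154, -0.001, 0.988], [0.001, -1.0, -0.002]]
```

```bash
python3 -m handwheel '[[0,0,0,0,0.8,0],[0,0,0,0,1.6,0],[0,0.01,0,0,2.4,0],[0,0.01,0,0,3.2,0],[0,0.01,0,0,4,0]]'
python3 - <<'E'
from h import *
st()
from workcell import bot
c=bot.camera("side")["color"]; cv2.imwrite("pics/s8.png",cv2.resize(c[140:260,300:420,::-1],None,fx=5,fy=5))
E
```

```text
clock: 9.88
eef_pos: [0.5878, -0.116, 0.1223]
tool_rot: [0.681, -0.19, 0.192, -0.68]
ft_force: [-0.2, -3.6, 4.5]
grip_width: 0.0313
t 9.875 p [ 0.5878 -0.116   0.1223] q [-1.940e-01  4.980e-01  9.300e-02  1.164e+00 -1.000e-03  3.530e-01] F [-0.25 -3.57  4.48] M [-0.719  0.017  0.039] w 0.0313
yawz 58.63 axes(cols) [[0.854, 0.002, 0.521], [-0.521, -0.001, 0.854], [0.002, -1.0, -0.0]]
```

View pics/s8.png

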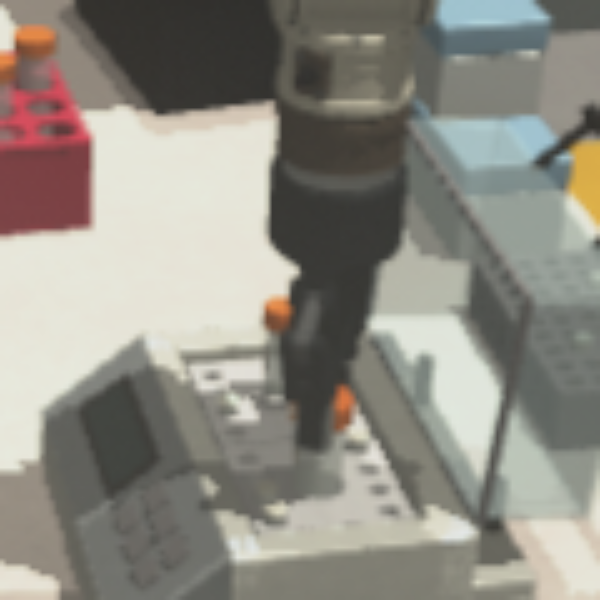

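Cap is gripped (orange visible each side of the finger at (315,405)), and the torque matches a light drag. I'll continue in smaller steps, watching Mz.

```bash
python3 -m handwheel '[[0,0,0,0,0.3,0],[0,0,0,0,0.6,0],[0,0,0,0,0.9,0],[0,0,0,0,1.2,0],[0,0.005,0,0,1.5,0]]' >/dev/null
python3 -c "
from h import *
st()"
python3 -m handwheel '[[0,0,0,0,0.3,0],[0,0,0,0,0.6,0],[0,0,0,0,0.9,0],[0,0,0,0,1.2,0],[0,0.005,0,0,1.5,0]]' >/dev/null
python3 -c "
from h import *
st()"
```

```text
t 10.55 p [ 0.5878 -0.116   0.1222] q [-1.940e-01  4.980e-01  9.200e-02  1.163e+00 -1.000e-03  6.100e-01] F [ 0.64 -4.46  4.85] M [-0.815 -0.014  0.108] w 0.0315
yawz 43.91 axes(cols) [[0.694, 0.002, 0.72], [-0.72, -0.001, 0.694], [0.002, -1.0, 0.0]]
t 11.175 p [ 0.5879 -0.1159  0.1221] q [-1.940e-01  4.980e-01  9.200e-02  1.163e+00 -1.000e-03  8.720e-01] F [ 0.07 -4.6   4.14] M [-0.872 -0.022  0.037] w 0.0318
yawz 28.91 axes(cols) [[0.483, 0.002, 0.875], [-0.875, -0.001, 0.483], [0.002, -1.0, 0.001]]
```

```bash
python3 -m handwheel '[[0,0,0,0,0.2,0],[0,0,0,0,0.4,0],[0,0,0,0,0.6,0],[0,0,0,0,0.8,0],[0,0.005,0,0,1,0]]' >/dev/null
python3 -c "
from h import *
st()"
python3 -m handwheel '[[0,0,0,0,0.2,0],[0,0,0,0,0.4,0],[0,0,0,0,0.6,0],[0,0,0,0,0.8,0],[0,0.005,0,0,1,0]]' >/dev/null
python3 -c "
from h import *
st()"
```

```text
t 11.8 p [ 0.5873 -0.114   0.1218] q [-0.193  0.498  0.091  1.164  0.003  1.048] F [-0.57 -1.08  7.85] M [-0.052  0.164  0.272] w 0.0315
yawz 18.91 axes(cols) [[0.324, 0.001, 0.946], [-0.946, 0.002, 0.324], [-0.002, -1.0, 0.001]]
t 12.425 p [ 0.5876 -0.1142  0.1216] q [-0.193  0.498  0.091  1.163  0.002  1.222] F [ 0.05 -0.28  6.19] M [-0.175  0.083  0.093] w 0.0314
yawz 8.9 axes(cols) [[0.155, 0.001, 0.988], [-0.988, 0.002, 0.155], [-0.002, -1.0, 0.001]]
```

```bash
python3 -c "
from workcell import bot
import cv2
c=bot.camera('side')['color']; cv2.imwrite('pics/s9.png',cv2.resize(c[140:260,300:420,::-1],None,fx=5,fy=5))"
```

```text
(no output)
```

View pics/s9.png

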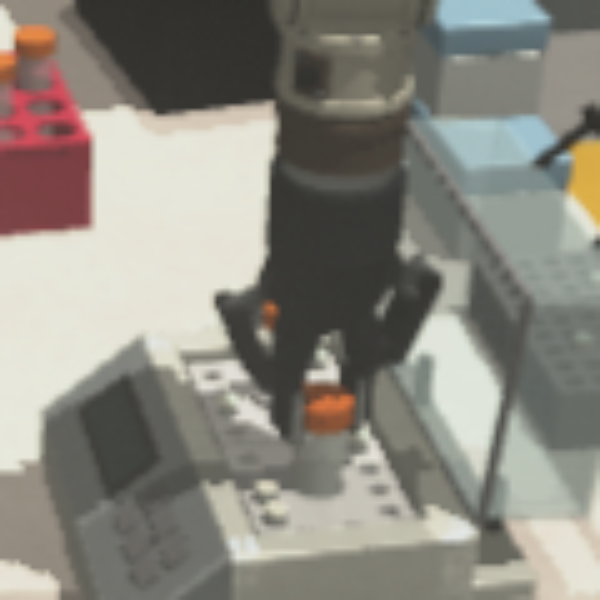

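```bash
python3 -m handwheel '[[0,0,0,0,0.2,0],[0,0,0,0,0.4,0],[0,0,0,0,0.6,0],[0,0,0,0,0.8,0],[0,0,0,0,1,0]]' >/dev/null
python3 -c "
from h import *
st()"
python3 -m handwheel '[[0,0,0,0,0.2,0],[0,0,0,0,0.4,0],[0,0,0,0,0.6,0],[0,0,0,0,0.8,0],[0,0,0,0,1,0]]' >/dev/null
python3 -c "
from h import *
st()"
```

```text
t 13.1 p [ 0.588  -0.1123  0.1214] q [-0.192  0.498  0.091  1.163  0.006  1.397] F [2.25 5.93 4.63] M [ 0.986 -0.45   0.045] w 0.0317
yawz -1.03 axes(cols) [[-0.018, 0.002, 1.0], [-1.0, 0.006, -0.018], [-0.006, -1.0, 0.002]]
t 13.725 p [ 0.5882 -0.1143  0.1213] q [-0.193  0.499  0.092  1.162  0.002  1.571] F [4.38 3.19 4.29] M [ 0.604 -0.88   1.109] w 0.0316
yawz -11.07 axes(cols) [[-0.192, 0.002, 0.981], [-0.981, 0.002, -0.192], [-0.002, -1.0, 0.002]]
```

```bash
python3 -m handwheel '[[0,0,0,0,0.1,0],[0,0,0,0,0.2,0],[0,0,0,0,0.3,0],[0,0,0,0,0.4,0],[0,0,0,0,0.4,0]]' >/dev/null
python3 - <<'E'
from h import *
st()
from workcell import bot
c=bot.camera('side')['color']; cv2.imwrite('pics/s10.png',cv2.resize(c[140:260,300:420,::-1],None,fx=5,fy=5))
E
```

```text
t 14.35 p [ 0.5884 -0.1146  0.1213] q [-0.194  0.499  0.092  1.162  0.002  1.642] F [5.39 3.19 3.2 ] M [ 0.523 -1.019 -0.006] w 0.0313
yawz -15.17 axes(cols) [[-0.262, 0.002, 0.965], [-0.965, 0.002, -0.262], [-0.002, -1.0, 0.002]]
```

View pics/s10.png

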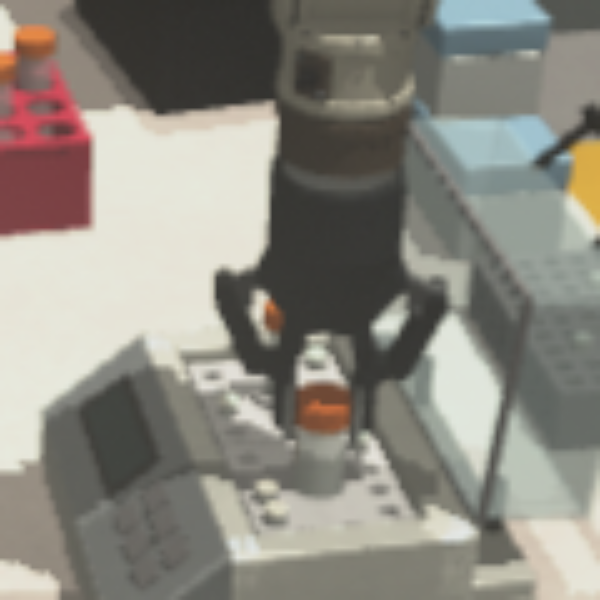

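```bash
python3 -m handwheel '[[0,0,0,0,0,0],[0,0,0,0,0,0],[0,0,0,0,0,0],[0,0,0,0,0,0],[0,0,0,0,0,0]]' 0.2 >/dev/null
python3 -c "
from h import *
delta([.590,-.117,.1215],-15)"
```

```text
t 15.025 p [ 0.587  -0.1154  0.1209] q [-0.194  0.499  0.091  1.163 -0.     1.64 ] F [-0.6  -0.35  0.45] M [-0.017  0.021 -0.04 ] w 0.0511
yawz -15.11 axes(cols) [[-0.261, -0.0, 0.965], [-0.965, 0.0, -0.261], [0.0, -1.0, -0.0]]
d [ 0.03 -0.02  0.13] rv [ 0.   -0.01  0.  ]
```

```bash
python3 -m handwheel '[[0.02,-0.02,0.07,0,0,0],[0.02,-0.02,0.07,0,0,0],[0.02,-0.02,0.07,0,0,0],[0.02,-0.02,0.07,0,0,0],[0.02,-0.02,0.07,0,0,0]]' >/dev/null
python3 -m handwheel '[[0,0,0,0,0,0],[0,0,0,0,0,0],[0,0,0,0,0,0],[0,0,0,0,0,0],[0,0,0,0,0,0]]' -1 >/dev/null
python3 -c "
from h import *
o,M=st();print(o['tau'][5])"
python3 -m handwheel '[[0,0,0,0,0.05,0],[0,0,0,0,0.1,0],[0,0,0,0,0.15,0],[0,0,0,0,0.2,0],[0,0,0,0,0.2,0]]' >/dev/null
python3 -c "
from h import *
o,M=st();print(o['tau'][5])"
python3 -m handwheel '[[0,0,0,0,0.05,0],[0,0,0,0,0.1,0],[0,0,0,0,0.15,0],[0,0,0,0,0.2,0],[0,0,0,0,0.2,0]]' >/dev/null
python3 -c "
from h import *
o,M=st();print(o['tau'][5])"
```

```text
t 16.275 p [ 0.588  -0.1161  0.1217] q [-0.195  0.501  0.096  1.167  0.     1.639] F [-5.28  1.84  4.71] M [ 0.252  1.017 -0.007] w 0.032
yawz -15.09 axes(cols) [[-0.26, -0.001, 0.965], [-0.965, 0.0, -0.26], [-0.0, -1.0, -0.001]]
6.979595355005586e-05
t 16.9 p [ 0.5881 -0.1161  0.1217] q [-0.195  0.501  0.096  1.167  0.     1.674] F [-5.86  0.94  5.21] M [0.246 0.964 0.008] w 0.0316
yawz -17.09 axes(cols) [[-0.294, -0.001, 0.956], [-0.956, 0.0, -0.294], [0.0, -1.0, -0.001]]
0.041272431844845414
t 17.525 p [ 0.5881 -0.1161  0.1217] q [-0.195  0.501  0.096  1.167  0.     1.709] F [-4.82  0.5   5.39] M [ 0.299  0.986 -0.019] w 0.0312
yawz -19.09 axes(cols) [[-0.327, -0.001, 0.945], [-0.945, 0.0, -0.327], [0.0, -1.0, -0.001]]
0.04130448214709759
```

```bash
for i in 1; do :; done
python3 -m handwheel '[[0,0,0,0,0.1,0],[0,0,0,0,0.2,0],[0,0,0,0,0.3,0],[0,0,0,0,0.4,0],[0,0,0,0,0.4,0]]' >/dev/null
python3 -c "
from h import *
o,M=st();print(o['tau'][5])"
python3 -m handwheel '[[0,0,0,0,0.1,0],[0,0,0,0,0.2,0],[0,0,0,0,0.3,0],[0,0,0,0,0.4,0],[0,0,0,0,0.4,0]]' >/dev/null
python3 -c "
from h import *
o,M=st();print(o['tau'][5])"
python3 -m handwheel '[[0,0,0,0,0.1,0],[0,0,0,0,0.2,0],[0,0,0,0,0.3,0],[0,0,0,0,0.4,0],[0,0,0,0,0.4,0]]' >/dev/null
python3 - <<'E'
from h import *
o,M=st();print(o['tau'][5])
from workcell import bot
c=bot.camera('side')['color']; cv2.imwrite('pics/s11.png',cv2.resize(c[140:260,300:420,::-1],None,fx=5,fy=5))
E
```

```text
t 18.15 p [ 0.5881 -0.1161  0.1217] q [-0.195  0.501  0.096  1.167 -0.     1.778] F [-5.1   0.43  5.15] M [0.201 1.02  0.299] w 0.0315
yawz -23.05 axes(cols) [[-0.391, -0.001, 0.92], [-0.92, 0.0, -0.391], [0.0, -1.0, -0.001]]
0.34014858305454254
t 18.775 p [ 0.5881 -0.1159  0.1216] q [-0.195  0.501  0.096  1.167  0.     1.849] F [-5.42  3.04  4.61] M [ 0.391  1.033 -0.035] w 0.0314
yawz -27.12 axes(cols) [[-0.456, -0.001, 0.89], [-0.89, 0.001, -0.456], [-0.0, -1.0, -0.001]]
-0.04495178000070155
t 19.4 p [ 0.5882 -0.1159  0.1216] q [-1.950e-01  5.010e-01  9.600e-02  1.167e+00  1.000e-03  1.919e+00] F [-4.31  2.42  4.97] M [0.355 1.009 0.026] w 0.0319
yawz -31.11 axes(cols) [[-0.517, -0.001, 0.856], [-0.856, 0.001, -0.517], [-0.0, -1.0, -0.001]]
0.024954151595011353
```

View pics/s11.png

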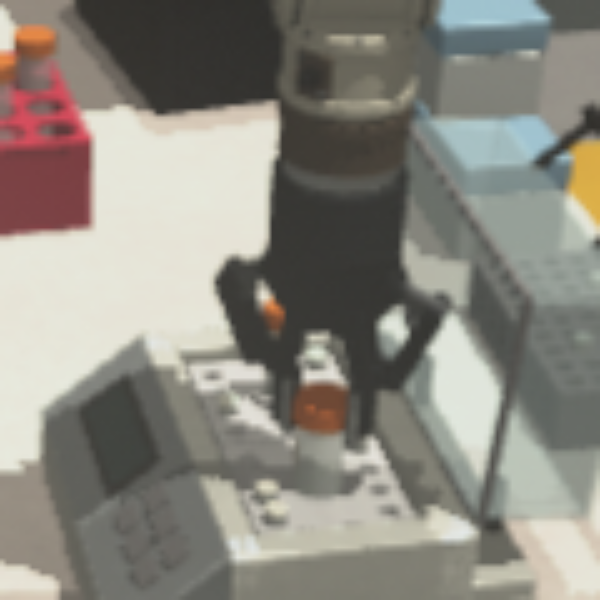

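```bash
python3 -m handwheel '[[0,0,0,0,0.25,0],[0,0,0,0,0.5,0],[0,0,0,0,0.75,0],[0,0,0,0,1,0],[0,0,0,0,1.2,0]]' >/dev/null
python3 -c "
from h import *
o,M=st();print(o['tau'][5])"
python3 -m handwheel '[[0,0,0,0,0.05,0],[0,0,0,0,0.1,0],[0,0,0,0,0.1,0],[0,0,0,0,0.1,0],[0,0,0,0,0.1,0]]' >/dev/null
python3 -c "
from h import *
o,M=st();print(o['tau'][5])"
python3 -m handwheel '[[0,0,0,0,0.05,0],[0,0,0,0,0.1,0],[0,0,0,0,0.15,0],[0,0,0,0,0.2,0],[0,0,0,0,0.2,0]]' >/dev/null
python3 -c "
from h import *
o,M=st();print(o['tau'][5])"
python3 -m handwheel '[[0,0,0,0,0.05,0],[0,0,0,0,0.1,0],[0,0,0,0,0.15,0],[0,0,0,0,0.2,0],[0,0,0,0,0.2,0]]' >/dev/null
python3 -c "
from h import *
o,M=st();print(o['tau'][5])"
```

```text
t 20.075 p [ 0.5885 -0.1157  0.1215] q [-1.950e-01  5.020e-01  9.700e-02  1.167e+00  1.000e-03  2.130e+00] F [-4.86  4.12  3.87] M [0.587 0.754 0.067] w 0.0317
yawz -43.16 axes(cols) [[-0.684, -0.0, 0.729], [-0.729, 0.001, -0.684], [-0.0, -1.0, -0.001]]
-0.16210378613322973
t 20.7 p [ 0.5885 -0.1157  0.1215] q [-1.950e-01  5.020e-01  9.700e-02  1.167e+00  1.000e-03  2.146e+00] F [-3.87  3.24  3.82] M [0.677 0.849 0.008] w 0.0316
yawz -44.11 axes(cols) [[-0.696, -0.0, 0.718], [-0.718, 0.001, -0.696], [-0.0, -1.0, -0.001]]
0.026772268465720117
t 21.325 p [ 0.5886 -0.1157  0.1215] q [-1.950e-01  5.020e-01  9.700e-02  1.166e+00  1.000e-03  2.181e+00] F [-4.95  3.4   4.08] M [0.604 0.794 0.047] w 0.0316
yawz -46.11 axes(cols) [[-0.721, -0.0, 0.693], [-0.693, 0.001, -0.721], [-0.0, -1.0, -0.001]]
0.03885681973770261
t 21.95 p [ 0.5886 -0.1157  0.1215] q [-1.950e-01  5.020e-01  9.700e-02  1.166e+00  1.000e-03  2.216e+00] F [-4.02  3.14  3.53] M [0.543 0.785 0.075] w 0.032
yawz -48.11 axes(cols) [[-0.744, -0.0, 0.668], [-0.668, 0.001, -0.744], [-0.0, -1.0, -0.001]]
0.038963675033301115
```

```bash
python3 -m handwheel '[[0,0,0,0,0.1,0],[0,0,0,0,0.2,0],[0,0,0,0,0.3,0],[0,0,0,0,0.3,0],[0,0,0,0,0.3,0]]' >/dev/null
python3 -c "
from h import *
o,M=st();print(o['tau'][5])"
python3 -m handwheel '[[0,0,0,0,0.1,0],[0,0,0,0,0.2,0],[0,0,0,0,0.3,0],[0,0,0,0,0.3,0],[0,0,0,0,0.3,0]]' >/dev/null
python3 -c "
from h import *
o,M=st();print(o['tau'][5])"
python3 -m handwheel '[[0,0,0,0,0.1,0],[0,0,0,0,0.2,0],[0,0,0,0,0.3,0],[0,0,0,0,0.3,0],[0,0,0,0,0.3,0]]' >/dev/null
python3 -c "
from h import *
o,M=st();print(o['tau'][5])"
```

```text
t 22.575 p [ 0.5886 -0.1158  0.1215] q [-1.950e-01  5.020e-01  9.700e-02  1.166e+00  1.000e-03  2.267e+00] F [-3.24  2.93  3.22] M [0.525 0.78  0.63 ] w 0.0315
yawz -51.01 axes(cols) [[-0.777, -0.0, 0.629], [-0.629, 0.001, -0.777], [-0.0, -1.0, -0.001]]
0.6560692191123962
t 23.2 p [ 0.5887 -0.1157  0.1214] q [-1.950e-01  5.020e-01  9.700e-02  1.166e+00  1.000e-03  2.322e+00] F [-4.5   3.38  2.64] M [ 0.807  0.724 -0.089] w 0.0319
yawz -54.2 axes(cols) [[-0.811, -0.0, 0.585], [-0.585, 0.001, -0.811], [-0.001, -1.0, -0.001]]
-0.06596113555133343
t 23.825 p [ 0.5887 -0.1158  0.1214] q [-1.950e-01  5.020e-01  9.700e-02  1.166e+00  1.000e-03  2.374e+00] F [-3.82  4.12  3.32] M [0.792 0.692 0.016] w 0.0315
yawz -57.2 axes(cols) [[-0.841, -0.0, 0.542], [-0.542, 0.001, -0.841], [-0.001, -1.0, -0.001]]
-0.0011190368968527764
```

The readings repeat about every 13.6°: drag only, then a steep rise, then a snap. That fits the cap being home and the pads jumping rib to rib. I'll find the next rise and stop on it before it snaps.

```bash
python3 -m handwheel '[[0,0,0,0,0.1,0],[0,0,0,0,0.2,0],[0,0,0,0,0.3,0],[0,0,0,0,0.4,0],[0,0,0,0,0.4,0]]' >/dev/null
python3 -c "
from h import *
o,M=st();print(o['tau'][5])"
python3 -m handwheel '[[0,0,0,0,0.05,0],[0,0,0,0,0.1,0],[0,0,0,0,0.15,0],[0,0,0,0,0.15,0],[0,0,0,0,0.15,0]]' >/dev/null
python3 -c "
from h import *
o,M=st();print(o['tau'][5])"
```

```text
t 24.45 p [ 0.5888 -0.1158  0.1214] q [-1.950e-01  5.020e-01  9.700e-02  1.166e+00  1.000e-03  2.444e+00] F [-3.9   3.07  4.11] M [0.685 0.744 0.   ] w 0.0314
yawz -61.2 axes(cols) [[-0.876, -0.0, 0.482], [-0.482, 0.001, -0.876], [-0.001, -1.0, -0.001]]
0.023028896539472044
t 25.075 p [ 0.5888 -0.1158  0.1214] q [-1.950e-01  5.020e-01  9.700e-02  1.166e+00  1.000e-03  2.470e+00] F [-3.87  3.62  3.5 ] M [0.737 0.722 0.157] w 0.0318
yawz -62.67 axes(cols) [[-0.888, -0.0, 0.459], [-0.459, 0.001, -0.888], [-0.0, -1.0, -0.001]]
0.15827817376703024
```

```bash
python3 -m handwheel '[[0,0,0,0,0.03,0],[0,0,0,0,0.06,0],[0,0,0,0,0.06,0],[0,0,0,0,0.06,0],[0,0,0,0,0.06,0]]' >/dev/null
python3 -c "
from h import *
o,M=st();print(o['tau'][5])"
python3 -m handwheel '[[0,0,0,0,0.03,0],[0,0,0,0,0.06,0],[0,0,0,0,0.06,0],[0,0,0,0,0.06,0],[0,0,0,0,0.06,0]]' >/dev/null
python3 -c "
from h import *
o,M=st();print(o['tau'][5])"
```

```text
t 25.7 p [ 0.5888 -0.1159  0.1214] q [-1.950e-01  5.020e-01  9.700e-02  1.166e+00  1.000e-03  2.479e+00] F [-2.32  4.18  2.4 ] M [0.719 0.705 0.339] w 0.0315
yawz -63.22 axes(cols) [[-0.893, -0.0, 0.451], [-0.451, 0.001, -0.893], [-0.0, -1.0, -0.001]]
0.37675028666853905
t 26.325 p [ 0.5888 -0.1159  0.1214] q [-1.950e-01  5.020e-01  9.700e-02  1.166e+00  1.000e-03  2.489e+00] F [-3.43  3.72  2.75] M [0.759 0.698 0.574] w 0.0315
yawz -63.78 axes(cols) [[-0.897, -0.0, 0.442], [-0.442, 0.001, -0.897], [-0.0, -1.0, -0.001]]
0.5970216169953346
```

Torque rises linearly to 0.6 Nm, so the cap is firmly home; extrapolating back, home is at tool yaw −62.4°. I'll back off to yaw +27.6°.

```bash
python3 -m handwheel '[[0,0,0,0,-0.4,0],[0,0,0,0,-1,0],[0,-0.005,0,0,-1.6,0],[0,-0.01,0,0,-2.3,0],[0,-0.01,0,0,-3,0]]' >/dev/null
python3 -c "
from h import *
o,M=st();print(o['tau'][5])"
python3 -m handwheel '[[0,0,0,0,-0.6,0],[0,0,0,0,-1.2,0],[0,-0.005,0,0,-1.8,0],[0,-0.01,0,0,-2.4,0],[0,-0.01,0,0,-3,0]]' >/dev/null
python3 -c "
from h import *
o,M=st();print(o['tau'][5])"
python3 -m handwheel '[[0,0,0,0,-0.6,0],[0,0,0,0,-1.2,0],[0,-0.005,0,0,-1.8,0],[0,-0.01,0,0,-2.3,0],[0,-0.01,0,0,-2.7,0]]' >/dev/null
python3 -c "
from h import *
o,M=st();print(o['tau'][5])"
```

```text
t 26.95 p [ 0.5885 -0.1156  0.1216] q [-0.195  0.502  0.097  1.167  0.002  1.963] F [-4.18  5.61  3.12] M [ 1.025  0.838 -0.092] w 0.0314
yawz -33.65 axes(cols) [[-0.554, -0.001, 0.832], [-0.832, 0.002, -0.554], [-0.001, -1.0, -0.001]]
0.7328686863183975
t 27.575 p [ 0.588  -0.1154  0.1218] q [-0.195  0.501  0.097  1.168  0.002  1.44 ] F [-5.2   4.96  4.09] M [ 1.028  1.002 -0.092] w 0.0315
yawz -3.68 axes(cols) [[-0.064, -0.002, 0.998], [-0.998, 0.002, -0.064], [-0.002, -1.0, -0.002]]
0.6186959892511368
t 28.2 p [ 0.5877 -0.1155  0.122 ] q [-1.950e-01  5.010e-01  9.700e-02  1.169e+00  1.000e-03  9.700e-01] F [-6.11  5.42  3.1 ] M [ 0.994  1.186 -0.098] w 0.0312
yawz 23.25 axes(cols) [[0.395, -0.002, 0.919], [-0.919, 0.002, 0.395], [-0.003, -1.0, -0.001]]
0.36593067459762096
```

```bash
python3 -m handwheel '[[0,0,0,0,-0.2,0],[0,0,0,0,-0.35,0],[0,0,0,0,-0.44,0],[0,0,0,0,-0.44,0],[0,0,0,0,-0.44,0]]' >/dev/null
python3 - <<'E'
from h import *
o,M=st();print(o['tau'][5])
from workcell import bot
c=bot.camera('side')['color']; cv2.imwrite('pics/s12.png',cv2.resize(c[90:290,255:455,::-1],None,fx=3,fy=3)); cv2.imwrite('pics/s12f.png',c[:,:,::-1])
c=bot.camera('top')['color']; cv2.imwrite('pics/t12.png',c[:,:,::-1])
E
```

```text
t 28.825 p [ 0.5876 -0.1155  0.122 ] q [-1.95e-01  5.01e-01  9.70e-02  1.17e+00  1.00e-03  8.96e-01] F [-6.86  4.85  4.03] M [ 1.055  1.26  -0.014] w 0.0314
yawz 27.52 axes(cols) [[0.462, -0.002, 0.887], [-0.887, 0.002, 0.462], [-0.003, -1.0, -0.001]]
-0.014506095321848989
```

View pics/s12.png

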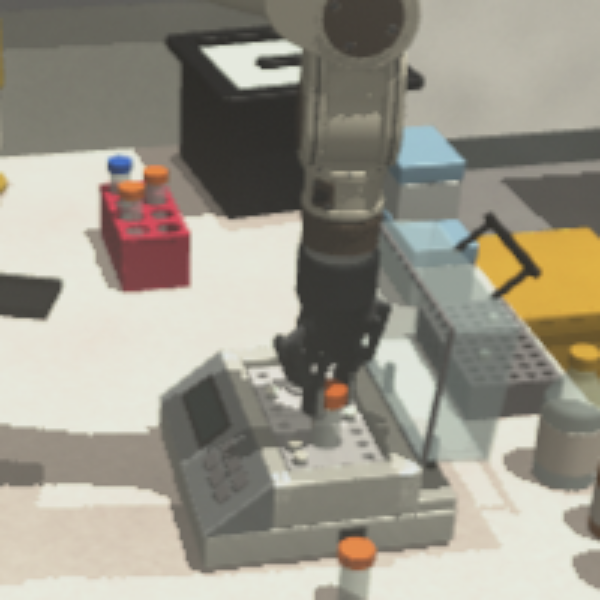

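View pics/t12.png

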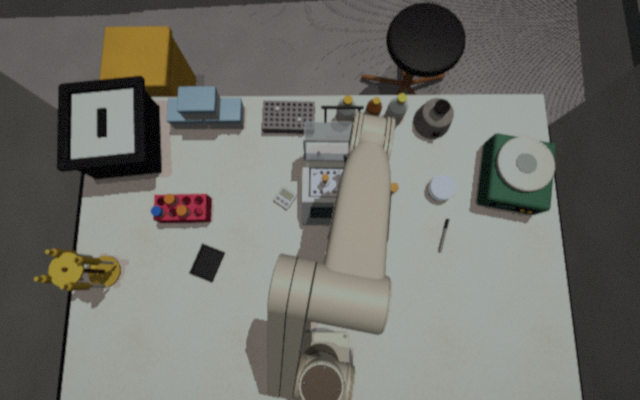

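The hood rests on its stop with the handle unmoved at (510,240). The wide cap is still gripped at (335,395), and the bystanders are where they started. I'll hand it in.

```bash
python3 -c "
from workcell import bot
print(bot.job_done()); from h import st; st()"
```

```text
the job is handed in; nothing more can be done
None
the job is handed in; nothing more can be done
```

I opened the hood onto its stop, screwed the wide cap home, backed it off about a quarter turn, and handed in at about 29 s still gripping the cap.

- **Hood:** I carried it to about 1.3 rad and let go, and it laid itself back. In the side view the handle matches the predicted position for 1.66 rad, to within a few pixels of the enlarged picture.
- **Tightening:** My first pass turned past home and the pads slipped on the cap. I opened, re-centred and gripped it again, and it kept slipping about every 13.6°, which I took to be the ribs. On the last try, torque rose steadily to 0.6 N m without a slip, which put home at tool yaw −62.4°.
- **Backing off:** I turned back to yaw +27.5°, 89.9° from home, with only light drag. I never saw the cap's angle directly, so the setting rests on torque and tool yaw and could be a degree or so off.
- **Final state:** Grip opening is 31 mm, force on the tool about 9 N and torque about the cap's axis near zero. The opening reads about 4 mm less than the cap's diameter; the handle also read low, by about 2.5 mm.
- **Everything else:** The fingers had clear room around the slim cap, and I never touched it. In the last pictures the timer, rack, tray, marker and dishes look unmoved. The stand tube looks unmoved in the side view but is partly hidden by the arm from above. I judged these by eye rather than measuring them.

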